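# Jam the locknut on the sharpening-jig stop

### The arm

A 6-joint arm with a two-finger parallel gripper is mounted at the origin on the work surface. World frame = base frame: x ahead of the robot, y to its left, z up, the work surface at z = 0. Lengths are in m, angles in rad, forces in N, time in s.
With the tool pointing down it reaches from about 0.35 to 0.975 m from the base axis. Payload 4.9 kg.
Tool frame: the origin (TCP) lies at the very end of the fingers, on their centre line; the grasp point (between the pads) lies 19 mm behind it (ctrl.grip_point_offset is the distance from the TCP to the grasp point, in m); z points along the fingers, y is the line along which they close (so a half turn about z gives the same grasp; the last joint's range is limited). The gripper opens to 85 mm and grips with 20 to 120 N. Pads are 22 mm wide; open, the fingers measure 114 mm over their backs; the gripper's body (76 mm by 85 mm) begins 54 mm behind the grasp point. The pads swing forward as they close: fully open they stand 13 mm farther back than shut.
Start: joints at [-1.33, 0.053, 1.613, -0, 1.476, -0.119], TCP at [0.22, -0.585, 0.206] pointing down, gripper open.
Joint ranges: [-3.01, 3.01], [-1.01, 2.22], [0.06, 2.58], [-1.02, 4.17], [0.09, 2.62], [-3.14, 3.14]. Speed limits (rad/s): [2.57, 2.57, 3.14, 3.14, 3.14, 3.14].

### API

Orientations are given as a rotation vector (axis times angle).
In Python, from station import ctrl gives the robot as it stands.
- The arm moves only by the tool send_rows, never from a script. Its argument "rows" is a list of rows, each a list of 3 entries, a list of its own where there are three numbers: the finger opening in cm, from 0 to 8.54, then the shift along the tool's x, y, z in cm, then the turn about the tool's z in degrees. A call has 1 to 10 rows; each row shifts and turns the commanded pose from where the row before left it, along the tool's axes as they then stand; what a row does not reach is not made up. A row lasts 1/8 s, in which the tool goes at most 62.5 mm and 10.7 degrees, less where a joint would pass 70% of its speed; a pose out of reach is approached as far as the arm can. A call with a gripper value outside its range is refused whole. The fingers move at their own pace and stop on an object; "newtons" is the grip in N (left out, the last holds). Time passes only in rows, so rows that do not move let the fingers close. It gives the time, the measured TCP pose, the force, the opening and the grip force at its end, in the units of the state.
- ctrl.get_obs(): the state, without advancing time (a new reading comes with each control period).
- ctrl.get_image(name): name is "side" or "top" or "wrist"; returns a dict with "frame" (420x560x3 uint8, red, green, blue), "range_z" (420x560 float32, m along the optical axis (not along the pixel's ray), 0 where there is no reading), "fx", "fy", "cx", "cy" (pixels), "k1" (the pictures are not rectified: a ray, as slopes to the right and down, at radius r is drawn at 1 + k1 r^2 times it, then the intrinsics apply), "cam_to_world" (4x4, takes a point from camera to world coordinates). Camera axes: x right, y down, z forward; pixel columns grow to the right and rows downward; lengths in m; the calibration is good to about 2 mm. A picture is of the moment at which its call begins.
- ctrl.finish_job(): hands the job in; it is judged then, once.
The state is a dict: "t": time; "q": joint angles; "dq": joint speeds; "effort": joint torques, N m; "tool_pos": TCP position; "tool_rot": TCP orientation; "contact_force": force on the tool from outside, world axes, zero at the start; "wrist_torque": the same for the moment, N m; "opening": finger opening in m; "grip_force": force on a finger pad.
Only numpy, scipy, OpenCV 4.12 (cv2) and the standard library are available. Lean on these libraries where they do the work, as an engineer would, in place of code of your own. Each camera call takes 0.05 s, during which the arm holds its last target. There are 200 camera calls.

### The job

The stop screw of the green sharpening jig is set right; now lock it. Drop the wide-slotted holding spanner (red grip) over the flat tang on top of the screw, with its tail lying on the jig's rest block beside the yellow post so that the screw cannot turn with the nut, then swing the locknut's lever clockwise, seen from above, until it stops tight. Leave the red spanner seated there, do not let the screw turn far from its setting, and leave the narrow blue-gripped spanner alone.

Things in the scene. Friction and masses are not known exactly. Their poses are not given: they have to be found in the camera images.
- jig: Green cast jig fixed to the bench, block 90 x 90 x 30 mm. Origin on the bench on the upright axis of the stop screw, z up; an arm runs along +y to the rest block. On the axis, going up: brass locknut (z 31 to 46), steel collar 48 mm across (top, the spanner's seat, at z 54), flat steel tang 11 mm thick in x, 46 mm long in y, z 54 to 83.
- rest (a point): Centre of the top face of the jig's green rest block, 34 x 34 mm, 54 mm above the bench, at x -4, y 145 mm in the jig's frame. The spanner's tail lies on it. Beside it, on the jig's +x side (jig x 20 to 34, y 128 to 162), a yellow stop post rises to 90 mm; the tail is caught by it when the screw is dragged clockwise.
- stop_screw (a joint): Turn of the stop screw and its tang from its setting, rad, clockwise from above positive; starts at 0 (tang along the jig's y). Friction 0.10 N m: the nut drags it along unless the spanner holds it. With the spanner on, it may turn up to about 0.25 rad before the spanner's tail meets the post. Over 0.5 rad either way spoils the setting.
- locknut (a joint): Turn of the locknut relative to the stop screw, rad, clockwise from above positive; starts at 0 to 0.35, tight at a hard stop at 1.2. Friction 0.35 N m. Its lever, a 10 mm bar 38 mm above the bench, carries the knob. From above the knob lies at the angle 4.363 - locknut - stop_screw (rad, anticlockwise from the jig's +x): it sweeps from the jig's -y side to its -x side.
- knob (a point): Centre of the top of the upright black knob at the end of the locknut's lever: 20 mm across, from 33 to 100 mm above the bench, 110 mm from the screw's axis.
- wide_spanner: The right spanner: flat steel 10 mm thick, 0.28 kg. Origin: underside, middle of the slot; z up, x to the tail. Head 45 mm wide, x -26 to 50; slot 19 mm wide along x, open at x -26, closed at 34; bar 24 mm wide to x 178. Red upright grip: centre x 85, 34 long in x, 18 wide in y, z 10 to 56, near the centre of mass. Seated: origin on the screw axis at z 54, x along the jig's +y.
- narrow_spanner: The wrong spanner, to be left alone: same outline and frame as wide_spanner, but its slot is only 7 mm wide and its grip is blue.
Not all that is in view belongs to the job. What is shaped like the wide_spanner but brown is not meant.

How it is judged:
By the outcome, as a careful person would: the job done as asked, in the order asked, and still so for the second after the job is handed in, with the robot touching nothing.
It also fails if it takes over 54 s, if anything falls off the work surface, if the arm or the gripper's body presses on something with over 40 N, if the wrist force passes 120 N, or if a joint passes its speed limit or range.

## Working session

There is one attempt and no reset: what is moved stays moved. The work goes in short steps, Python scripts to look and compute and a tool call to move; the robot and the scene stay as the last step left them, time stands still between calls to the robot, and variables do not carry over. Pictures are saved under pics/ and viewed, at most 10 in all, crops included, and the job is handed in when it is done.

Besides the shell and the picture viewer there is one more tool, called after "Request:" as name([rows], argument=value, ...), one row to a line, values as JSON. send_rows: Moves the arm, as the interface text tells. Its arguments: {"type":"object","properties":{"rows":{"type":"array","items":{"type":"array"}},"newtons":{"type":"number"}},"required":["rows"]}

```bash
mkdir -p pics; ls; cat > h.py <<'E'
import numpy as np, cv2, pickle
from station import ctrl
def grab(n):
    im=ctrl.get_image(n); pickle.dump(im,open(f'pics/{n}.pkl','wb')); return im
def load(n): return pickle.load(open(f'pics/{n}.pkl','rb'))
def save(im,f,crop=None,s=1):
    a=im['frame'][:,:,::-1]
    if crop: u0,v0,u1,v1=crop; a=a[v0:v1,u0:u1]
    a=cv2.resize(a,None,fx=s,fy=s,interpolation=cv2.INTER_CUBIC); cv2.imwrite('pics/'+f,a)
def ray(im,u,v):
    x=(u-im['cx'])/im['fx'];y=(v-im['cy'])/im['fy'];X,Y=x,y
    for _ in range(20):
        r=X*X+Y*Y; X=x/(1+im['k1']*r);Y=y/(1+im['k1']*r)
    return np.array([X,Y,1.])
def at_z(im,u,v,z):
    M=np.array(im['cam_to_world']);d=M[:3,:3]@ray(im,u,v);o=M[:3,3]
    return o+d*(z-o[2])/d[2]
def depth(im,u,v):
    M=np.array(im['cam_to_world']);return M[:3,:3]@(ray(im,u,v)*im['range_z'][int(round(v)),int(round(u))])+M[:3,3]
def cloud(im):
    v,u=np.mgrid[0:420,0:560];x=(u-im['cx'])/im['fx'];y=(v-im['cy'])/im['fy'];X,Y=x,y
    for _ in range(20):
        r=X*X+Y*Y; X=x/(1+im['k1']*r);Y=y/(1+im['k1']*r)
    M=np.array(im['cam_to_world']);P=np.stack([X,Y,X*0+1],-1)*im['range_z'][...,None]
    return P@M[:3,:3].T+M[:3,3]
E
python3 - <<'E'
from h import *
o=ctrl.get_obs();print(o)
for n in('top','side'):
    im=grab(n);save(im,n+'0.png',s=1.4);print(n,im['fx'],im['k1'],np.round(im['cam_to_world'],3).tolist())
print(ctrl.grip_point_offset)
E
```

```text
pics
{'t': 0.0, 'q': array([-1.33003207e+00,  5.33459684e-02,  1.61430170e+00,  4.49492804e-05,
        1.47599138e+00, -1.18984494e-01]), 'dq': array([-7.04308915e-05,  2.63442690e-03, -8.16501526e-05,  7.56519774e-04,
       -4.85534652e-04,  5.33922554e-04]), 'effort': array([-2.99965352e-03, -3.93679476e+01, -3.70176888e+01, -4.23444826e-04,
        6.96271862e-03, -1.79514200e-05]), 'tool_pos': array([ 0.21988505, -0.58432392,  0.20496522]), 'tool_rot': array([-3.08889564e+00, -5.61677139e-01,  1.25373232e-04]), 'contact_force': array([-0.40367759,  0.00845974,  0.72720765]), 'wrist_torque': array([ 0.03521795, -0.02020159,  0.01461662]), 'grip_force': 0.0, 'opening': 0.0852518494216502}
top 539.0514136333854 -0.19704193016856233 [[-0.0, -0.99, 0.139, 0.228], [-1.0, 0.0, -0.001, 0.056], [0.001, -0.139, -0.99, 1.598], [0.0, 0.0, 0.0, 1.0]]
side 508.2281955993144 -0.18704560157608927 [[0.865, -0.242, 0.441, -0.257], [-0.502, -0.457, 0.734, -1.058], [0.024, -0.856, -0.516, 0.868], [0.0, 0.0, 0.0, 1.0]]
0.0187
```

View pics/top0.png

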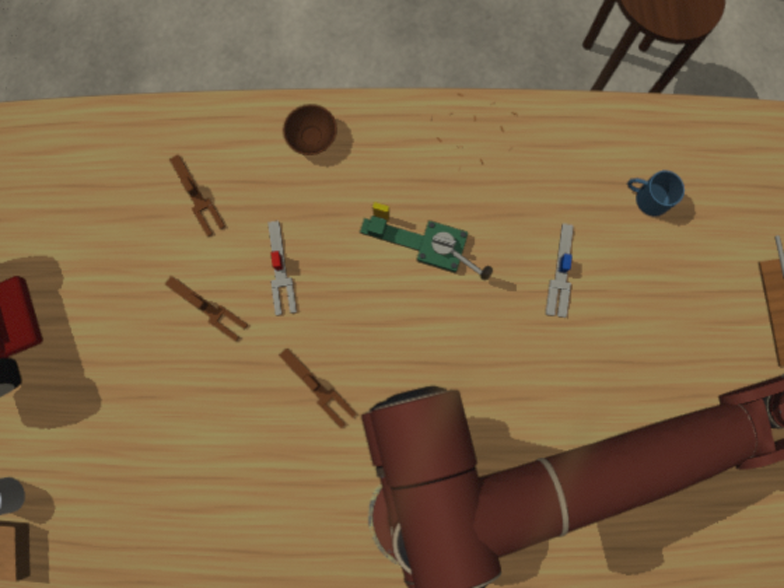

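View pics/side0.png

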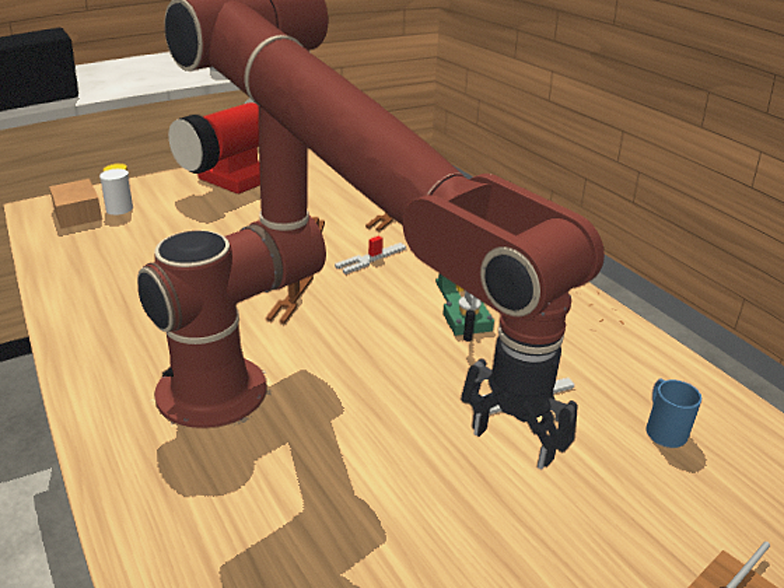

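The top view shows the red-grip spanner at about (277,262), fork down. The jig's collar is at (443,243), the yellow post at (380,210), the knob at (486,272), and the blue spanner is off to the right. Next, an enlarged crop.

```bash
python3 - <<'E'
from h import *
im=load('top');save(im,'top1.png',(180,130,380,240),4)
C=cloud(im);f=im['frame'].astype(int);R,G,B=f[...,0],f[...,1],f[...,2]
roi=np.zeros(R.shape,bool);roi[130:240,180:380]=1
def st(m,n):
    m=m&roi;v,u=np.nonzero(m);p=C[m];print(n,m.sum(),'uv',u.mean().round(1),v.mean().round(1),'med',np.median(p,0).round(4),'zmax',np.percentile(p[:,2],95).round(4));return m
for n,m in dict(red=(R>150)&(G<60),yel=(R>150)&(G>130)&(B<60),black=(R<50)&(G<50)&(B<50),green=(G>R*1.5)&(G>B*1.2)).items():st(m,n)
# gray steel above bench
g=(abs(R-B)<25)&(R>110)
sp=st(g&(np.arange(560)[None]<230),'spanner'); 
p=C[sp][:,:2];c=p.mean(0);w,V=np.linalg.eigh(np.cov((p-c).T));print(c,V[:,1],np.degrees(np.arctan2(V[1,1],V[0,1])))
E
```

```text
red 25 uv 195.9 184.5 med [0.5359 0.3083 0.0552] zmax 0.0616
yel 21 uv 271.3 146.9 med [0.6398 0.0882 0.0896] zmax 0.0946
black 89 uv 304.8 181.5 med [ 0.5309 -0.0125  0.032 ] zmax 0.103
green 904 uv 297.1 171.6 med [5.888e-01 1.000e-04 2.810e-02] zmax 0.0546
spanner 415 uv 199.7 193.2 med [0.4988 0.3083 0.0089] zmax 0.0149
[0.51772713 0.30253605] [-0.96468944 -0.26338999] -164.72869260447288
```

View pics/top1.png

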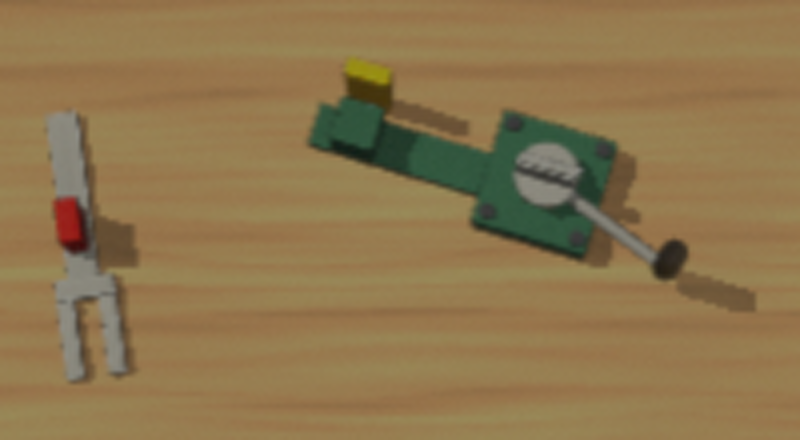

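The crop shows the spanner's tail end at about (63,114) and fork tips at (99,377). Block corners are at (504,109), (617,148), (585,258) and (471,222); the collar is at (547,174), the rest at (358,124) and the knob at (672,257).

```bash
python3 - <<'E'
from h import *
im=load('top')
def P(a,b,z): return at_z(im,180+(a+.5)/4-.5,130+(b+.5)/4-.5,z)
cs=[P(*c,.03) for c in[(504,109),(617,148),(585,258),(471,222)]]
c=np.mean(cs,0);print('block',c,[np.linalg.norm(cs[i]-cs[i-1]).round(4) for i in range(4)])
col=P(547,174,.054);rest=P(358,124,.054);post=P(369,71,.09);knob=P(672,257,.1)
print('collar',col,'rest',rest,np.linalg.norm(rest-col),'post',post,'knob',knob,np.linalg.norm((knob-col)[:2]))
for o in(c,col):
  d=(rest-o)[:2];print('y ang from rest',np.degrees(np.arctan2(d[1],d[0])-np.arctan2(145,-4)+np.pi/2)) 
e=[cs[3]-cs[2],cs[0]-cs[1]];e=sum(e);print('y ang edges',np.degrees(np.arctan2(e[1],e[0])))
e=(cs[1]+cs[0]-cs[2]-cs[3]);print('x ang edges',np.degrees(np.arctan2(e[1],e[0])))
t=P(63,114,.01);f=P(99,377,.01);d=t-f;print('sp tail',t,'fork',f,np.linalg.norm(d),np.degrees(np.arctan2(d[1],d[0])),'org',f+d/np.linalg.norm(d)*.026,'grip',f+d/np.linalg.norm(d)*.111)
print('red top', P(67,210,.056))
E
```

```text
block [ 0.56859725 -0.04378528  0.03      ] [np.float64(0.0898), np.float64(0.0893), np.float64(0.0872), np.float64(0.0885)]
collar [ 0.57083717 -0.04430905  0.054     ] rest [0.60843746 0.09433891 0.054     ] 0.14365597485893708 post [0.63893581 0.08567007 0.09      ] knob [ 0.50074936 -0.1294165   0.1       ] 0.11025234247930653
y ang from rest 72.33027895318509
y ang from rest 73.24658930629698
y ang edges 71.37013679902023
x ang edges -16.485873260164833
sp tail [0.62801341 0.3201498  0.01      ] fork [0.42644409 0.28796339 0.01      ] 0.20412289529294853 9.072347624418718 org [0.45211883 0.29206311 0.01      ] grip [0.53605548 0.30546604 0.01      ]
red top [0.5440123  0.30752641 0.056     ]
```

Request:
send_rows([
  [8.5,[0,0,-1],5.8],
  [8.5,[0,0,-1],5.8],
  [8.5,[2.5,-4.6,-0.2],0],
  [8.5,[2.5,-4.6,-0.2],0],
  [8.5,[2.5,-4.6,-0.2],0],
  [8.5,[2.5,-4.6,-0.2],0],
  [8.5,[2.5,-4.6,-0.2],0],
  [8.5,[2.5,-4.6,-0.2],0],
  [8.5,[2.5,-4.6,-0.2],0],
  [8.5,[2.5,-4.6,-0.2],0],
])

```text
t: 1.35
tool_pos: [0.36, -0.1884, 0.2418]
tool_rot: [-3.132, -0.246, 0.0]
contact_force: [1.1, -0.1, 0.3]
opening: 0.0848
grip_force: 0.0
```

Request:
send_rows([
  [8.5,[2.5,-4.6,0],0],
  [8.5,[2.5,-4.6,0],0],
  [8.5,[2.5,-4.6,0],0],
  [8.5,[2.5,-4.6,0],0],
  [8.5,[2.5,-4.6,0],0],
  [8.5,[2.5,-4.6,0],0],
  [8.5,[2.5,-4.6,0],0],
  [8.5,[2.5,-4.6,0],0],
  [8.5,[2.5,-4.6,0],0],
  [8.5,[0,0,0],0],
])

```text
t: 2.6
tool_pos: [0.5171, 0.2565, 0.2408]
tool_rot: [3.131, 0.253, -0.004]
contact_force: [-1.7, -0.3, 0.1]
opening: 0.085
grip_force: 0.0
```

```bash
cat >> h.py <<'E'
from scipy.spatial.transform import Rotation as Rot
def to(p,yaw):
    o=ctrl.get_obs();R=Rot.from_rotvec(o['tool_rot']).as_matrix();y0=np.degrees(np.arctan2(R[1,0],R[0,0]))
    c,s=np.cos(np.radians(yaw)),np.sin(np.radians(yaw));d=np.array(p)-o['tool_pos']
    print('pos',o['tool_pos'].round(4),'yaw',y0.round(2),'tilt',np.degrees(np.arccos(-R[2,2])).round(2),'t',o['t'])
    print('turn',(y0-yaw).round(2),'then cm',(100*np.array([d[0]*c+d[1]*s,d[0]*s-d[1]*c,-d[2]])).round(2))
E
python3 - <<'E'
from h import *
to([.538,.306,.2],9)
im=grab('wrist');save(im,'w0.png',s=1.4)
E
```

```text
pos [0.5171 0.2565 0.2408] yaw 9.24 tilt 0.14 t 2.6
turn 0.24 then cm [ 2.84 -4.56  4.08]
```

View pics/w0.png

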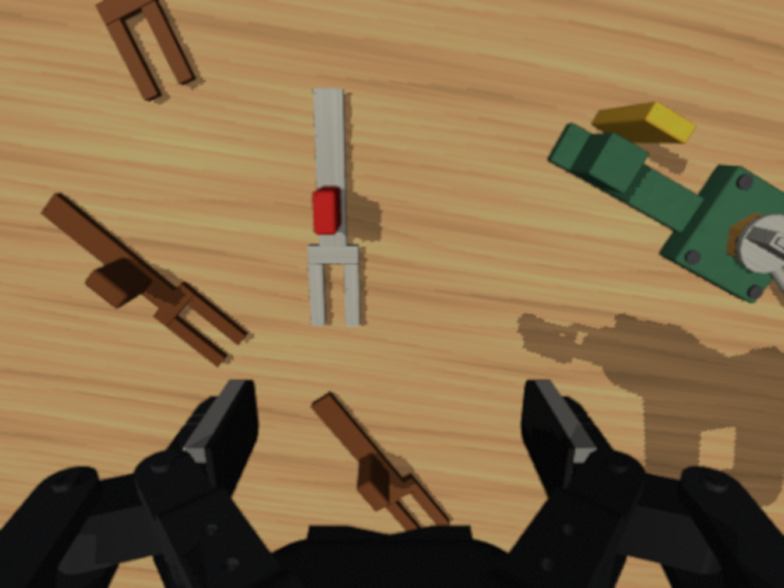

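The wrist view shows the spanner with its tail at (328,89), fork tips centred at (335,325) and the red grip top at about (326,212). Also visible are the collar at (768,243) and the rest at (615,160).

```bash
python3 - <<'E'
from h import *
im=load('wrist')
def P(a,b,z): return at_z(im,(a+.5)/1.4-.5,(b+.5)/1.4-.5,z)
t=P(328.5,89,.01);f=P(335,325,.01);s=P(333,246,.01);d=t-f;L=np.linalg.norm(d);d/=L
print(t,f,s,L,np.linalg.norm(t-s),np.degrees(np.arctan2(d[1],d[0])),'org',t-d*.178,f+d*.026,'grip',t-d*.093)
f_=im['frame'].astype(int);m=(f_[...,0]>150)&(f_[...,1]<60);m[:,:200]=0;m[:,260:]=0
C=cloud(im)[m];tp=C[C[:,2]>.05];print('red',m.sum(),np.percentile(C[:,2],95),tp.mean(0),(tp.min(0)+tp.max(0))/2,np.ptp(tp,axis=0))
E
```

```text
[0.62784539 0.32467319 0.01      ] [0.42791065 0.29410241 0.01      ] [0.50173795 0.30513996 0.01      ] 0.2022584314789987 0.1276112540350129 8.693412035388985 org [0.45189038 0.297769   0.01      ] [0.45361194 0.29803223 0.01      ] grip [0.53591384 0.31061651 0.01      ]
red 391 0.057859036319003326 [0.53753708 0.31140094 0.05924045] [0.55827363 0.29535515 0.2318228 ] [0.07447315 0.05029796 0.35422689]
```

Request:
send_rows([
  [8.5,[1.37,-2.44,3],0.3],
  [8.5,[1.37,-2.44,3],0],
  [8.5,[0,0,4],0],
  [8.5,[0,0,4],0],
  [8.5,[0,0,4],0],
  [8.5,[0,0,2.3],0],
  [8.5,[0,0,2],0],
  [8.5,[0,0,0],0],
])

```text
t: 3.65
tool_pos: [0.5356, 0.3051, 0.0175]
tool_rot: [3.131, 0.237, -0.005]
contact_force: [-0.0, 0.1, -0.7]
opening: 0.085
grip_force: 0.0
```

```bash
python3 - <<'E'
from h import *
to([.5365,.309,.018],9)
E
```

```text
pos [0.5356 0.3051 0.0175] yaw 8.67 tilt 0.2 t 3.65
turn -0.33 then cm [ 0.15 -0.37 -0.05]
```

Request:
send_rows([
  [8.5,[0.15,-0.5,0],-0.2],
  [0,[0,0,0],0],
  [0,[0,0,0],0],
  [0,[0,0,0],0],
  [0,[0,0,0],0],
  [0,[0,0,0],0],
  [0,[0,0,0],0],
  [0,[0,0,0],0],
], newtons=70)

```text
t: 4.65
tool_pos: [0.5378, 0.3114, 0.0196]
tool_rot: [3.132, 0.244, 0.0]
contact_force: [-1.0, -2.3, 4.7]
opening: 0.0158
grip_force: 70.7
```

Request:
send_rows([
  [0,[0,0,-2],0],
  [0,[0,0,-4],0],
  [0,[0,0,-4],0],
  [0,[0,0,-4],-9],
  [0,[0,0,-1],-9],
  [0,[0,0,0],-9],
  [0,[0,0,0],-9],
  [0,[0,0,0],-9],
  [0,[0,0,0],-9],
  [0,[0,0,0],-9],
])

```text
t: 5.9
tool_pos: [0.5371, 0.3119, 0.1693]
tool_rot: [-2.537, -1.851, -0.0]
contact_force: [0.5, -0.2, -3.4]
opening: 0.0154
grip_force: 69.7
```

```bash
python3 - <<'E'
from h import *
to([.595,.037,.17],72.5)
print(ctrl.get_obs()['opening'],ctrl.get_obs()['grip_force'])
E
```

```text
pos [0.5371 0.3119 0.1693] yaw 72.22 tilt 0.06 t 5.9
turn -0.28 then cm [-24.48  13.79  -0.07]
0.015356893632385158 69.68590378761292
```

Request:
send_rows([
  [0,[-2.9,2.3,0],-0.3],
  [0,[-2.9,2.3,0],0],
  [0,[-2.9,2.3,0],0],
  [0,[-2.9,2.3,0],0],
  [0,[-2.9,2.3,0],0],
  [0,[-2.9,2.3,0],0],
  [0,[0,0,0],0],
  [0,[0,0,0],0],
])

```text
t: 6.9
tool_pos: [0.6153, 0.1042, 0.1692]
tool_rot: [-2.537, -1.851, -0.0]
contact_force: [-0.0, 1.0, -3.4]
opening: 0.016
grip_force: 69.7
```

```bash
python3 - <<'E'
from h import *
to([.595,.037,.17],72.5)
im=grab('wrist');save(im,'w1.png',s=1.4)
grab('top');grab('side')
E
```

```text
pos [0.6153 0.1042 0.1692] yaw 72.21 tilt 0.06 t 6.9
turn -0.29 then cm [-7.02  0.09 -0.08]
```

View pics/w1.png

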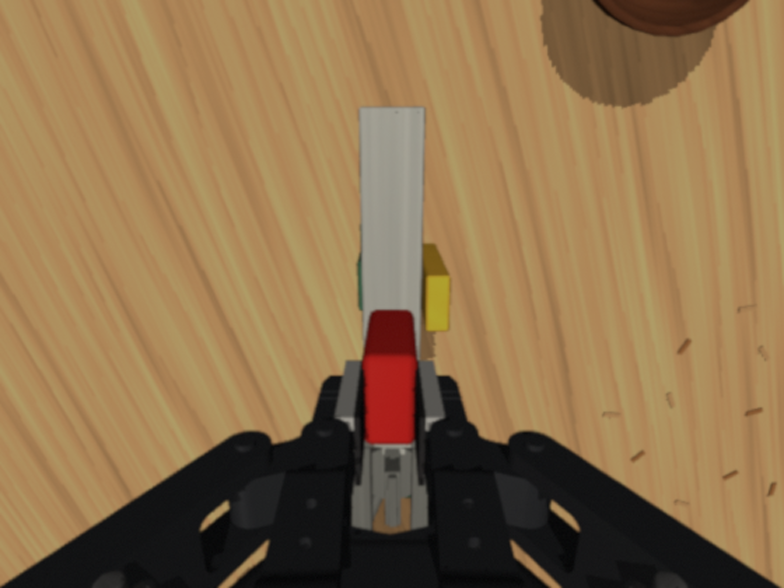

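The spanner sits straight in the hand: tail end at (392,107), bar edges vertical. The yellow post top spans (426–449, 276–330).

```bash
python3 - <<'E'
from h import *
im=load('wrist')
def P(im,a,b,z,s=1.4): return at_z(im,(a+.5)/s-.5,(b+.5)/s-.5,z)
t=P(im,392,107,.1596);pos=np.array([.6153,.1042,.1692]);yaw=np.radians(72.21)
d=(t-pos);c,s=np.cos(yaw),np.sin(yaw);print('tail in tool',d[0]*c+d[1]*s,d[0]*s-d[1]*c,'width',np.linalg.norm(P(im,360,107,.1596)-P(im,425,107,.1596)))
for v in(115,200,290):
  q=(P(im,360.5+(v-107)*.012,v,.1596)+P(im,424.5-(v-107)*.02,v,.1596))/2-pos;print('mid',q[0]*c+q[1]*s,q[0]*s-q[1]*c)
pc=[P(im,*k,.09) for k in[(426,276),(449,276),(449,330),(426,330)]];post=np.mean(pc,0)
e=pc[0]+pc[1]-pc[2]-pc[3];print('post',post,np.ptp(pc,axis=0),'yang',np.degrees(np.arctan2(e[1],e[0])))
def T(p,yaw):
  y=np.radians(yaw);M=np.eye(4);M[:3,:3]=[[np.cos(y),np.sin(y),0],[np.sin(y),-np.cos(y),0],[0,0,-1]];M[:3,3]=p;return M
M=T([.5171,.2565,.2408],9.24)@np.linalg.inv(T(pos,72.21))@np.array(im['cam_to_world'])
w0=dict(im);w0['cam_to_world']=M
print('check org',P(w0,328.5,89,.01))
rest=[P(w0,*k,.054) for k in[(617,133),(649,158),(626,196),(587,170)]];print('rest',np.mean(rest,0),[np.linalg.norm(rest[i]-rest[i-1]).round(3) for i in range(4)])
po=np.mean([P(w0,*k,.09) for k in[(656,102),(694,127),(680,143),(643,119)]],0);print('post0',po)
bl=[P(w0,*k,.03) for k in[(738,166),(661,251),(753,301)]];print('block',bl)
print('blk centre',(bl[0]+bl[2])/2,'collar',P(w0,768,243,.054))
d=bl[0]-bl[1];print(np.degrees(np.arctan2(d[1],d[0])))
for y in(71.5,72,72.5,73,73.5):
  y=np.radians(y-90);R=np.array([[np.cos(y),-np.sin(y)],[np.sin(y),np.cos(y)]])
  print(np.degrees(y)+90,'org from post',post[:2]-R@[.027,.145],'from rest',np.mean(rest,0)[:2]-R@[-.004,.145])
to([.595,.037,.17],72.5)
E
```

```text
tail in tool 0.09279087648985493 0.0003208275959869465 width 0.023345580512038232
mid 0.0900900470504694 0.0004945513428331813
mid 0.059713741957574555 0.00042939710642404816
mid 0.023867691313163006 0.00035495852596971553
post [0.63877797 0.090221   0.09      ] [2.13009095e-02 3.51170504e-02 2.77555756e-17] yang 74.06527694427497
check org [0.62973835 0.32473295 0.01      ]
rest [0.60999042 0.09794421 0.054     ] [np.float64(0.033), np.float64(0.032), np.float64(0.031), np.float64(0.038)]
post0 [0.63970677 0.09138659 0.09      ]
block [array([ 0.62657146, -0.00976797,  0.03      ]), array([0.5489153 , 0.02971151, 0.03      ]), array([ 0.51951333, -0.06800257,  0.03      ])]
blk centre [ 0.57304239 -0.03888527  0.03      ] collar [ 0.57261883 -0.03930586  0.054     ]
-26.94825327927078
71.5 org from post [ 0.56716405 -0.0387187 ] from rest [ 0.56777454 -0.04083194]
72.0 org from post [ 0.56829198 -0.03933874] from rest [ 0.56898718 -0.04119506]
72.5 org from post [ 0.56942527 -0.0399489 ] from rest [ 0.57020295 -0.04154758]
73.0 org from post [ 0.57056384 -0.04054915] from rest [ 0.57142174 -0.04188947]
73.5 org from post [ 0.57170761 -0.04113945] from rest [ 0.57264348 -0.04222072]
pos [0.6152 0.1048 0.1692] yaw 72.29 tilt 0.03 t 7.05
turn -0.21 then cm [-7.07  0.11 -0.08]
```

Request:
send_rows([
  [0,[-2,0,0],-0.3],
  [0,[-2.8,0.06,0],0],
  [0,[-2,0,0],0],
  [0,[0,0,2.5],0],
  [0,[0,0,2.5],0],
  [0,[0,0,0],0],
  [0,[0,0,0],0],
])

```text
t: 7.92
tool_pos: [0.5962, 0.0384, 0.1203]
tool_rot: [2.533, 1.857, 0.002]
contact_force: [0.7, 0.2, -1.8]
opening: 0.0159
grip_force: 69.6
```

```bash
python3 - <<'E'
from h import *
to([.5954,.0396,.0736],72.6)
im=grab('side');save(im,'s1.png',(250,130,450,280),4)
im=grab('top');save(im,'t1.png',(180,130,380,240),4)
E
```

```text
pos [0.5962 0.0384 0.1203] yaw 72.51 tilt 0.08 t 7.925
turn -0.09 then cm [ 0.09 -0.11  4.67]
```

View pics/s1.png

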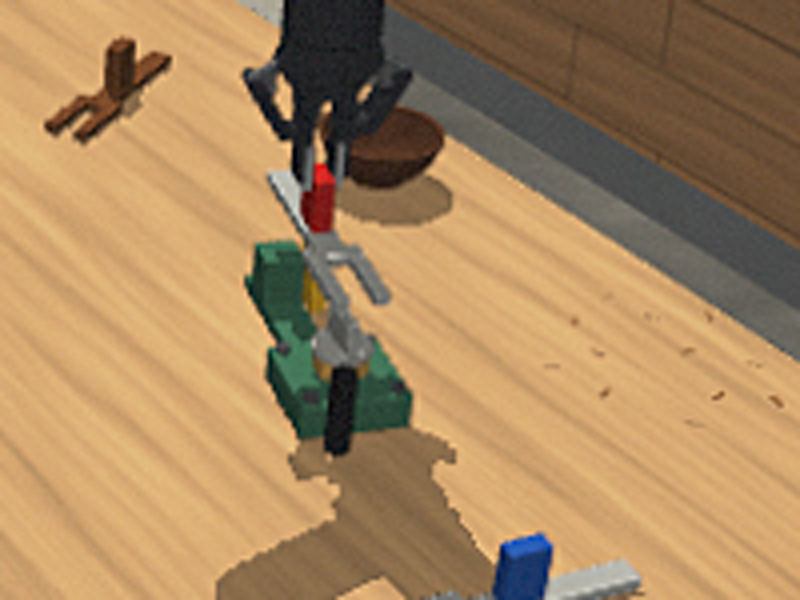

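The side crop shows the fork hovering above the tang. I'll overlay the predicted outlines to check alignment.

```bash
cat >> h.py <<'E'
def proj(im,p):
    q=np.linalg.inv(np.array(im['cam_to_world']))@np.r_[p,1];x,y=q[:2]/q[2];k=1+im['k1']*(x*x+y*y)
    return np.array([im['cx']+im['fx']*x*k,im['cy']+im['fy']*y*k])
def frame(o,yaw):
    a=np.radians(yaw);R=np.array([[np.cos(a),-np.sin(a),0],[np.sin(a),np.cos(a),0],[0,0,1]]);return lambda p:R@np.array(p)+o
def overlay(n,crop,s,polys,f):
    im=load(n);u0,v0,u1,v1=crop
    a=cv2.resize(im['frame'][v0:v1,u0:u1,::-1],None,fx=s,fy=s,interpolation=cv2.INTER_CUBIC)
    for P,c in polys:
        q=np.array([(proj(im,p)+.5-[u0,v0])*s for p in P]);cv2.polylines(a,[np.round(q).astype(int)],True,c,1,cv2.LINE_AA)
    cv2.imwrite('pics/'+f,a);return a
E
python3 - <<'E'
from h import *
J=frame([.57,-.0415,0],72.6-90)
a=np.radians(72.5);o=np.array([.5962,.0384,.1203-.0196])-.085*np.array([np.cos(a),np.sin(a),0])
S=frame(o,72.5)
polys=[([J([x*.0055,y*.023,.083]) for x,y in((-1,-1),(1,-1),(1,1),(-1,1))],(0,0,255)),
([J([.024*np.cos(t),.024*np.sin(t),.054]) for t in np.linspace(0,6.2,30)],(255,0,255)),
([J([x*.045,y*.045,.03]) for x,y in((-1,-1),(1,-1),(1,1),(-1,1))],(0,255,255)),
([J([-.004+x*.017,.145+y*.017,.054]) for x,y in((-1,-1),(1,-1),(1,1),(-1,1))],(0,255,255)),
([S([x,y,.01]) for x,y in((-.026,.0225),(-.026,.0095),(.034,.0095),(.034,-.0095),(-.026,-.0095),(-.026,-.0225),(.05,-.0225),(.05,.0225))],(255,0,0))]
A=overlay('side',(300,180,360,245),9,polys,'a.png')
B=overlay('top',(255,140,345,205),6,polys,'b.png')
print(A.shape,B.shape)
cv2.imwrite('pics/ab.png',cv2.resize(np.vstack([A,np.zeros((10,540,3),np.uint8),B]),None,fx=.6,fy=.6,interpolation=cv2.INTER_AREA))
E
```

```text
(585, 540, 3) (390, 540, 3)
```

View pics/ab.png

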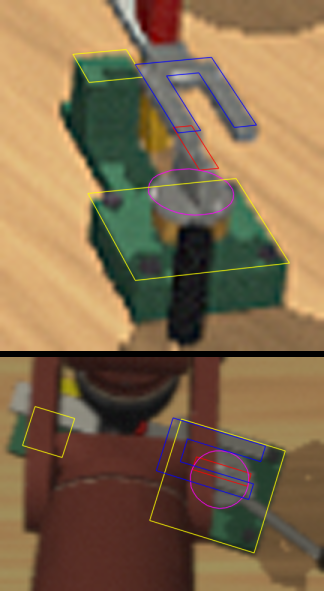

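```bash
python3 - <<'E'
from h import *
a=np.radians(72.6);X=np.array([np.sin(a),-np.cos(a)]);Y=np.array([np.cos(a),np.sin(a)])
im=load('side');C=cloud(im)
d=C[...,:2]-[.57,-.0415];jx=d@X*1e3;jy=d@Y*1e3;z=C[...,2]*1e3
print('tang')
for v in range(205,232):
  m=(abs(jx[v])<35)&(jy[v]<28)&(jy[v]>-30)&(z[v]>56)&(z[v]<125);u=np.nonzero(m)[0]
  print(v,[(int(i),int(round(jx[v,i])),int(round(jy[v,i])),int(round(z[v,i])),int(im['frame'][v,i].sum()//3)) for i in u])
E
```

```text
tang
205 [(332, -21, -22, 105, 105), (333, -20, -27, 108, 96), (334, -17, -28, 108, 119), (335, -14, -29, 108, 112), (336, -11, -29, 108, 113), (337, -6, -23, 104, 142), (343, 13, -24, 102, 81), (345, 18, -27, 103, 102), (346, 23, -24, 101, 111)]
206 [(332, -4, 21, 73, 113), (333, -19, -27, 104, 95), (334, -15, -25, 102, 107), (335, -12, -24, 102, 104)]
207 [(332, -4, 19, 71, 101), (333, -2, 16, 73, 96), (334, -3, 6, 79, 108), (335, -2, 1, 82, 108), (336, -1, -6, 86, 118), (337, 3, -4, 84, 151)]
208 [(332, -3, 20, 67, 100), (333, -4, 10, 73, 81), (334, -5, 0, 79, 100), (335, -2, -1, 80, 122), (336, 0, -5, 81, 108), (337, 1, -8, 83, 133), (338, 7, -2, 79, 154)]
209 [(332, -5, 16, 66, 88), (333, -4, 9, 70, 76), (334, -2, 6, 72, 85), (335, -4, -6, 79, 106), (336, -3, -11, 82, 94), (337, 0, -13, 83, 115), (338, 3, -12, 82, 125)]
210 [(332, -4, 18, 61, 76), (333, -2, 15, 63, 81), (334, -3, 3, 70, 78), (335, -5, -9, 78, 86), (336, -3, -14, 80, 97), (337, -2, -17, 82, 100), (338, 1, -19, 83, 118), (339, 4, -20, 84, 139)]
211 [(332, -3, 20, 56, 73), (333, -4, 9, 63, 80), (334, -5, -2, 70, 81
[... 560 characters left out ...]
7), (336, -2, -13, 65, 88), (337, -3, -23, 72, 110), (338, 0, -24, 72, 109), (339, 2, -27, 74, 104), (340, 7, -22, 70, 115)]
215 [(335, -2, -6, 58, 74), (336, -5, -21, 67, 91), (337, -4, -27, 71, 120), (338, -1, -28, 72, 109), (339, 4, -24, 68, 105)]
216 [(330, -18, -7, 57, 118), (336, -4, -19, 63, 88), (337, -3, -25, 66, 114), (339, 3, -27, 67, 106)]
217 [(331, -18, -17, 59, 116), (333, -11, -14, 57, 118), (336, -3, -20, 59, 75), (337, 0, -20, 59, 107), (338, 2, -23, 61, 106), (339, 6, -20, 59, 116)]
218 [(336, -3, -20, 56, 105), (337, -1, -23, 58, 105), (338, 0, -27, 60, 106), (339, 6, -22, 56, 125)]
219 []
220 []
221 []
222 []
223 []
224 []
225 []
226 []
227 []
228 []
229 []
230 []
231 []
```

```bash
python3 - <<'E'
from h import *
a=np.radians(72.6);X=np.array([np.sin(a),-np.cos(a)]);Y=np.array([np.cos(a),np.sin(a)])
im=load('side');C=cloud(im)
d=C[...,:2]-[.57,-.0415];jx=d@X*1e3;jy=d@Y*1e3;z=C[...,2]*1e3
for v in range(186,206):
  m=(abs(jx[v])<40)&(jy[v]<60)&(jy[v]>-35)&(z[v]>92)&(z[v]<125);u=np.nonzero(m)[0]
  print(v,[(int(i),int(round(jx[v,i])),int(round(jy[v,i])),int(round(z[v,i]))) for i in u])
E
```

```text
186 [(332, 5, 59, 121)]
187 []
188 []
189 [(333, 9, 59, 110), (334, 11, 55, 112)]
190 [(328, -7, 59, 108), (330, 0, 60, 107), (331, 2, 58, 108), (332, 4, 55, 109), (333, 8, 56, 108), (334, 11, 55, 109), (335, 15, 57, 108)]
191 [(328, -10, 50, 110), (329, -5, 56, 107), (330, -2, 53, 108), (331, -1, 49, 110), (332, 5, 54, 106), (333, 6, 50, 108), (334, 8, 46, 111), (335, 13, 50, 108), (339, 23, 44, 110)]
192 [(327, -11, 57, 103), (328, -10, 51, 106), (329, -7, 48, 108), (330, -6, 44, 110), (331, -1, 48, 107), (332, 0, 43, 110), (333, 5, 45, 108), (334, 6, 41, 110), (335, 11, 44, 108), (336, 15, 46, 106), (337, 16, 42, 108), (338, 15, 31, 115), (339, 21, 37, 111)]
193 [(326, -19, 41, 109), (327, -18, 36, 112), (328, -14, 39, 110), (329, -10, 40, 109), (330, -8, 37, 110), (331, -3, 41, 108), (332, -3, 34, 111), (333, 2, 37, 109), (334, 5, 37, 109), (335, 8, 36, 109), (336, 11, 35, 109), (337, 13, 32, 111), (338, 19, 40, 106), (339, 21, 38, 107), (340, 24, 35, 108)]
194 [(326, -19, 40, 106), (327, -18, 34, 110), (328, -14, 37, 107), (329, -11, 36, 108), (330, -9, 34, 108), (331, -7, 32, 1
[... 2494 characters left out ...]
113), (333, -19, -24, 113), (334, -11, -13, 105), (335, -11, -19, 108), (336, -8, -20, 109), (342, 12, -16, 105), (343, 13, -22, 107), (344, 16, -23, 108), (345, 18, -25, 109), (346, 20, -29, 111), (347, 23, -28, 110)]
204 [(332, -20, -20, 107), (333, -20, -28, 111), (334, -18, -29, 112), (335, -13, -25, 109), (336, -12, -30, 112), (337, -7, -27, 109), (343, 12, -25, 106), (344, 14, -29, 108), (345, 20, -23, 104), (346, 21, -27, 106), (347, 25, -25, 105)]
205 [(332, -21, -22, 105), (333, -20, -27, 108), (334, -17, -28, 108), (335, -14, -29, 108), (336, -11, -29, 108), (337, -6, -23, 104), (343, 13, -24, 102), (344, 13, -31, 106), (345, 18, -27, 103), (346, 23, -24, 101), (347, 22, -32, 106)]
```

The side depth puts the fork about 1 mm to jig +x of the tang, which agrees with the tool's pose error. I'll correct that and lower.

Request:
send_rows([
  [0,[0.1,-0.11,0],-0.1],
  [0,[0,0,1],0],
  [0,[0,0,1],0],
  [0,[0,0,1],0],
  [0,[0,0,0.8],0],
  [0,[0,0,0.5],0],
  [0,[0,0,0],0],
])

```text
t: 8.9
tool_pos: [0.5946, 0.04, 0.0756]
tool_rot: [-2.531, -1.86, 0.001]
contact_force: [0.1, -0.1, -2.2]
opening: 0.0159
grip_force: 69.6
```

```bash
python3 - <<'E'
from h import *
to([.5954,.0396,.0736],72.6);print(ctrl.get_obs()['contact_force'])
E
```

```text
pos [0.5946 0.04   0.0756] yaw 72.61 tilt 0.06 t 8.9
turn 0.01 then cm [-0.01  0.09  0.2 ]
[ 0.13358451 -0.12325925 -2.16011833]
```

Request:
send_rows([
  [0,[0,0.08,0.1],0],
  [0,[0,0,0.1],0],
  [0,[0,0,0.05],0],
  [0,[0,0,0],0],
])

```text
t: 9.4
tool_pos: [0.5957, 0.0397, 0.0738]
tool_rot: [2.532, 1.86, 0.0]
contact_force: [-0.5, -0.3, -2.1]
opening: 0.0161
grip_force: 69.6
```

Request:
send_rows([
  [0,[0,0,0.1],0],
  [0,[0,0,0.1],0],
  [0,[0,0,0],0],
])

```text
t: 9.78
tool_pos: [0.5962, 0.0396, 0.0735]
tool_rot: [2.531, 1.86, 0.001]
contact_force: [-3.7, -0.7, 6.2]
opening: 0.0159
grip_force: 70.8
```

Request:
send_rows([
  [5,[0,0,0],0],
  [5,[0,0,0],0],
  [5,[0,0,0],0],
  [5,[0,0,-2],0],
  [5,[0,0,-4],0],
  [5,[0,0,-4],0],
  [5,[0,0,-3],0],
  [5,[-2,0,0],0],
  [5,[-4,0,0],0],
  [5,[-4,0,0],0],
])

```text
t: 11.02
tool_pos: [0.5644, -0.0572, 0.2006]
tool_rot: [-2.531, -1.86, 0.002]
contact_force: [0.1, -0.3, -0.5]
opening: 0.0502
grip_force: 0.0
```

```bash
python3 - <<'E'
from h import *
to([.5,-.13,.2],50)
a=grab('side');b=grab('top');g=grab('wrist');print(ctrl.get_obs()['q'][5])
def cr(im,c,s): 
    u0,v0,u1,v1=c;return cv2.resize(im['frame'][v0:v1,u0:u1,::-1],None,fx=s,fy=s,interpolation=cv2.INTER_CUBIC)
A=cr(a,(290,160,370,260),4);W=cv2.resize(g['frame'][:,:,::-1],(533,400))
cv2.imwrite('pics/m.png',np.hstack([cv2.resize(A,(266,400)),W]))
E
```

```text
pos [ 0.5644 -0.0572  0.2006] yaw 72.63 tilt 0.1 t 11.025
turn 22.63 then cm [-9.71 -0.25  0.06]
0.0740593157250774
```

View pics/m.png

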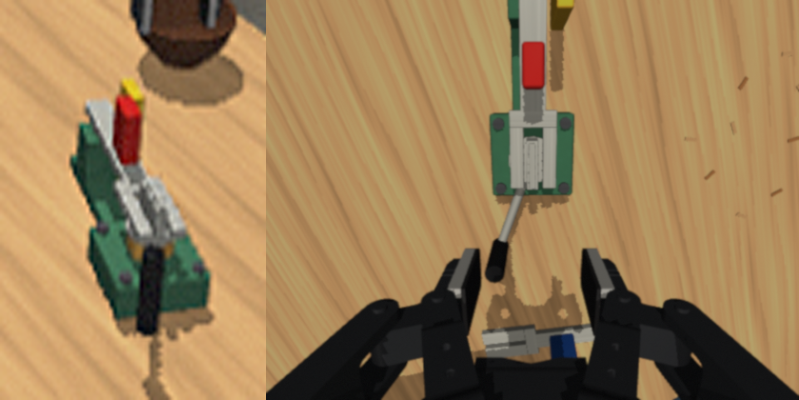

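The spanner is seated flat, with the tang in the slot and the tail on the rest beside the post. The knob top is at (494,275) in the right half of the montage.

```bash
python3 - <<'E'
from h import *
im=load('wrist');k=at_z(im,(494.5-266)*560/533,274*560/533*.9995,.1);d=k[:2]-[.5705,-.0415]
th=np.degrees(np.arctan2(d[1],d[0]))%360;print(k,np.hypot(*d),th,'jig',np.radians(th+17.4))
C=np.array([.5705,-.0415]);
for t in(th,):
  p=C+.11*np.array([np.cos(np.radians(t)),np.sin(np.radians(t))]);to([*p,.05],t-180)
E
```

```text
[ 0.50431709 -0.1282004   0.1       ] 0.10907399628865783 232.64362767455313 jig 4.364084576551765
pos [ 0.5645 -0.0576  0.2006] yaw 72.42 tilt 0.1 t 11.175
turn 19.78 then cm [-9.36 -0.5  15.06]
```

Request:
send_rows([
  [5,[0,0,0],9.9],
  [5,[0,0,0],9.9],
  [5,[-4,-0.2,0],0],
  [5,[-5.3,-0.3,0],0],
  [5,[0,0,4],0],
  [5,[0,0,4],0],
  [5,[0,0,4],0],
  [5,[0,0,3],0],
  [5,[0,0,0],0],
  [5,[0,0,0],0],
])

```text
t: 12.42
tool_pos: [0.5063, -0.1268, 0.0528]
tool_rot: [2.813, 1.397, 0.002]
contact_force: [-0.4, -0.3, -0.5]
opening: 0.0502
grip_force: 0.0
```

```bash
python3 - <<'E'
from h import *
to([.5705+.11*np.cos(np.radians(232.6)),-.0415+.11*np.sin(np.radians(232.6)),.05],52.6)
E
```

```text
pos [ 0.5063 -0.1268  0.0528] yaw 52.84 tilt 0.08 t 12.425
turn 0.24 then cm [-0.33 -0.08  0.28]
```

Request:
send_rows([
  [2.8,[-0.3,0,0.3],0],
  [2.8,[0,0,0],0],
  [2.8,[0,0,0],0],
  [2.8,[0.06,-1.15,0],6],
  [2.8,[0.06,-1.15,0],6],
  [2.8,[0,0,0],0],
])

```text
t: 13.18
tool_pos: [0.487, -0.1132, 0.049]
tool_rot: [2.943, 1.098, 0.001]
contact_force: [-0.1, 0.2, -0.5]
opening: 0.0282
grip_force: 0.0
```

```bash
python3 - <<'E'
from h import *
t=np.radians(220.6)
to([.5705+.11*np.cos(t),-.0415+.11*np.sin(t),.05],40.6)
E
```

```text
pos [ 0.487  -0.1132  0.049 ] yaw 40.91 tilt 0.03 t 13.175
turn 0.31 then cm [ 0.01 -0.01 -0.1 ]
```

Request:
send_rows([
  [2.8,[0.06,-1.15,0],6],
  [2.8,[0.06,-1.15,0],6],
  [2.8,[0.06,-1.15,0],6],
  [2.8,[0.06,-1.15,0],6],
])

```text
t: 13.68
tool_pos: [0.4657, -0.0743, 0.0493]
tool_rot: [3.106, 0.456, 0.002]
contact_force: [2.2, -2.0, -0.9]
opening: 0.0281
grip_force: 1.6
```

```bash
python3 - <<'E'
from h import *
t=np.radians(196.6)
to([.5705+.11*np.cos(t),-.0415+.11*np.sin(t),.05],16.6)
im=grab('wrist');a=grab('side')
cv2.imwrite('pics/m2.png',np.hstack([cv2.resize(a['frame'][160:260,290:370,::-1],(266,400)),cv2.resize(im['frame'][:,:,::-1],(533,400))]))
E
```

```text
pos [ 0.4657 -0.0743  0.0493] yaw 16.72 tilt 0.17 t 13.675
turn 0.12 then cm [-0.02 -0.15 -0.07]
```

View pics/m2.png

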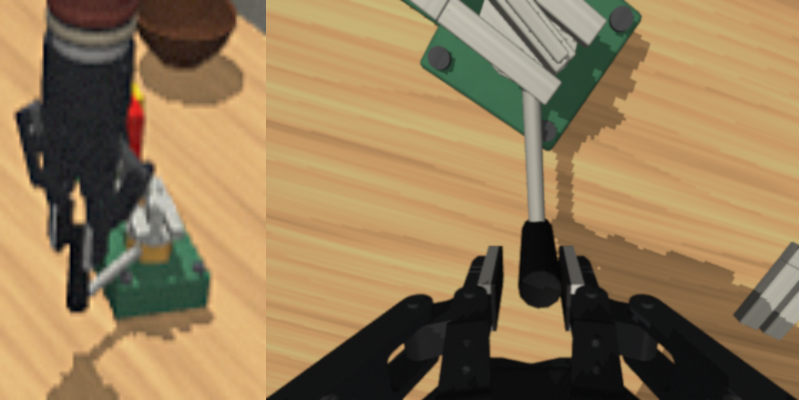

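The knob is caged between the fingers and the lever is turning, with the tang turning slightly inside the slot. I'll keep going.

Request:
send_rows([
  [2.8,[0.06,-1.15,0],6],
  [2.8,[0.06,-1.15,0],6],
  [2.8,[0.06,-1.15,0],6],
  [2.8,[0.06,-1.15,0],6],
])

```text
t: 14.28
tool_pos: [0.4616, -0.0287, 0.0491]
tool_rot: [3.133, -0.197, 0.001]
contact_force: [0.6, -4.0, 0.2]
opening: 0.0281
grip_force: 1.7
```

Request:
send_rows([
  [2.8,[0.02,-0.58,0],3],
  [2.8,[0.02,-0.58,0],3],
  [2.8,[0.02,-0.58,0],3],
])

```text
t: 14.65
tool_pos: [0.465, -0.0117, 0.0491]
tool_rot: [3.109, -0.44, -0.001]
contact_force: [-1.6, -4.3, 1.6]
opening: 0.0282
grip_force: 1.7
```

```bash
python3 - <<'E'
from h import *
t=np.radians(163.6)
to([.5705+.11*np.cos(t),-.0415+.11*np.sin(t),.05],-16.4)
E
```

```text
pos [ 0.465  -0.0117  0.0491] yaw -16.1 tilt 0.11 t 14.65
turn 0.3 then cm [-0.03 -0.12 -0.09]
```

Request:
send_rows([
  [2.8,[0.01,-0.38,0],2],
  [2.8,[0.01,-0.38,0],2],
])

```text
t: 14.9
tool_pos: [0.4673, -0.0045, 0.0491]
tool_rot: [3.092, -0.547, -0.001]
contact_force: [-3.3, -2.4, 2.7]
opening: 0.0279
grip_force: 1.7
```

Request:
send_rows([
  [2.8,[0.01,-0.38,0],2],
  [2.8,[0.01,-0.38,0],2],
])

```text
t: 15.15
tool_pos: [0.4701, 0.0025, 0.049]
tool_rot: [3.071, -0.655, -0.002]
contact_force: [-2.2, -1.7, 3.2]
opening: 0.0279
grip_force: 1.7
```

Request:
send_rows([
  [2.8,[0.01,-0.2,0],1],
  [2.8,[0.01,-0.2,0],1],
])

```text
t: 15.4
tool_pos: [0.4721, 0.0066, 0.0488]
tool_rot: [3.059, -0.711, -0.001]
contact_force: [-2.0, -2.2, 2.5]
opening: 0.028
grip_force: 1.7
```

Request:
send_rows([
  [2.8,[0.01,-0.2,0],1],
  [2.8,[0.01,-0.2,0],1],
])

```text
t: 15.65
tool_pos: [0.4741, 0.0105, 0.0488]
tool_rot: [3.047, -0.766, 0.0]
contact_force: [-0.9, -1.8, 2.7]
opening: 0.0277
grip_force: 1.7
```

Request:
send_rows([
  [2.8,[0.01,-0.2,0],1],
  [2.8,[0.01,-0.2,0],1],
])

```text
t: 15.9
tool_pos: [0.4761, 0.014, 0.0487]
tool_rot: [3.033, -0.819, -0.0]
contact_force: [-2.5, -2.2, 2.3]
opening: 0.028
grip_force: 1.7
```

Request:
send_rows([
  [2.8,[0.01,-0.2,0],1],
  [2.8,[0.01,-0.2,0],1],
])

```text
t: 16.15
tool_pos: [0.478, 0.0172, 0.0486]
tool_rot: [3.017, -0.872, -0.001]
contact_force: [-4.0, -4.6, 3.8]
opening: 0.0277
grip_force: 3.1
```

Request:
send_rows([
  [2.8,[0.01,-0.2,0],1],
  [2.8,[0.01,-0.2,0],1],
])

```text
t: 16.4
tool_pos: [0.4792, 0.0187, 0.0484]
tool_rot: [2.997, -0.922, -0.004]
contact_force: [-8.7, -11.6, 6.4]
opening: 0.0279
grip_force: 7.1
```

```bash
python3 - <<'E'
from h import *
o=ctrl.get_obs();print(o['contact_force'],o['wrist_torque']);p=o['tool_pos'][:2]-[.5705,-.0415];print(np.hypot(*p),np.degrees(np.arctan2(p[1],p[0])))
im=grab('wrist');a=grab('side')
cv2.imwrite('pics/m3.png',np.hstack([cv2.resize(a['frame'][160:260,290:370,::-1],(266,400),interpolation=2),cv2.resize(im['frame'][:,:,::-1],(533,400))]))
E
```

```text
[ -8.74763894 -11.55881218   6.44258434] [-1.84846603  1.36605762  0.0051158 ]
0.10938050779819611 146.60341418908325
```

View pics/m3.png

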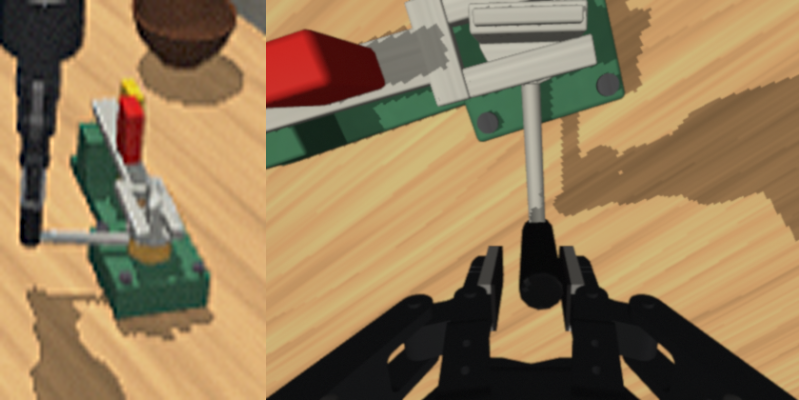

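The force rose sharply to about 15 N and the motion stopped, so the nut is at its hard stop. The tail is against the post and the spanner is still seated. Now to release and withdraw.

Request:
send_rows([
  [5,[0,0.3,0],0],
  [5,[0,0,0],0],
  [5,[0,0,0],0],
  [5,[0,0,-3],0],
  [5,[0,0,-5],0],
  [5,[0,0,-5],0],
  [5,[-3,0,-3],0],
  [5,[-3,0,0],0],
  [5,[0,0,0],0],
])

```text
t: 17.62
tool_pos: [0.4289, 0.0527, 0.2093]
tool_rot: [-3.003, 0.92, -0.003]
contact_force: [0.3, 0.5, -0.2]
opening: 0.0498
grip_force: 0.0
```

```bash
python3 - <<'E'
from h import *
to([.47,.02,.2],-30)
im=grab('wrist');C=cloud(im);f=im['frame'].astype(int)
m=(C[...,2]>.07)&(C[...,2]<.115)&(f.max(-1)<75)&(np.hypot(C[...,0]-.479,C[...,1]-.015)<.04);p=C[m]
tp=p[p[:,2]>.096];c=tp.mean(0) if len(tp) else p.mean(0);d=c[:2]-[.5705,-.0415]
t=np.degrees(np.arctan2(d[1],d[0]));print('knob',m.sum(),len(tp),c,np.hypot(*d),t,'turn',np.radians(232.5-t))
r=(f[...,0]>120)&(f[...,1]<60)&(f[...,2]<60)&(C[...,2]>.1)&(C[...,2]<.125);print('grip',r.sum(),C[r].mean(0))
E
```

```text
pos [0.4289 0.0527 0.2093] yaw -34.08 tilt 0.12 t 17.625
turn -4.08 then cm [5.2  0.78 0.93]
knob 433 422 [0.4753948  0.01353801 0.10048632] 0.10988257809770079 149.94174851216803 turn 1.4409133131521752
grip 623 [0.59650046 0.04184983 0.11051779]
```

```bash
python3 -c "
from station import ctrl
print(ctrl.finish_job())"
```

```text
the job is handed in; nothing more can be done
None
```

The job is handed in at about 18 s. The red spanner is seated over the tang with its tail against the post, and the locknut lever is swung to its stop. The knob turned 1.44 rad in all: 1.2 rad of nut plus an inferred 0.24 rad of screw, within the 0.5 rad limit. The narrow blue-gripped spanner was not touched.

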